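# Close up the paint box

### The arm

A 6-joint arm with a two-finger parallel gripper is mounted at the origin on the work surface; the furniture and walls round the work are solid. World frame = base frame: x ahead of the robot, y to its left, z up, the work surface at z = 0. Lengths are in mm, angles in rad, forces in N, time in s.
With the tool pointing down it reaches from about 425 to 925 mm from the base axis. Payload 12.5 kg.
Tool frame: the origin (TCP) lies on the centre line of the jaws, within the pads' length; the fingertips stand 8 mm ahead of it and the grasp point (between the pads) lies 11 mm behind it (ctrl.nose_length is the distance from the TCP to the fingertips, in mm); z points along the fingers, y is the line along which they close (so a half turn about z gives the same grasp; the last joint's range is limited). The gripper opens to 85 mm and grips with 20 to 120 N. Pads are 22 mm wide; open, the fingers measure 114 mm over their backs; the gripper's body (76 mm by 85 mm) begins 54 mm behind the grasp point. The pads swing forward as they close: fully open they stand 13 mm farther back than shut.
Start: joints at [-1.275, 0.491, 1.559, -0, 1.092, -0.106], TCP at [244.446, -575.231, 239.327] pointing down, gripper open.
Joint ranges: [-3.1, 3.1], [-0.84, 2.19], [0.05, 2.79], [-1.13, 4.28], [0.06, 2.93], [-2.69, 2.69]. Speed limits (rad/s): [2.22, 2.22, 2.79, 3.14, 3.14, 3.14].

### API

Orientations are given as a unit quaternion [w, x, y, z].
In Python, from cell import ctrl gives the robot as it stands.
- The arm moves only by the tool apply_moves, never from a script. Its argument "plan" is text: rows parted by semicolons, each of 7 numbers parted by spaces: the shift along the tool's x, y, z in cm, then the turn, a rotation vector about the tool's x, y, z in rad, then the finger opening in cm, from 0 to 8.54. A call has 1 to 12 rows; each row shifts and turns the commanded pose from where the row before left it, along the tool's axes as they then stand; what a row does not reach is not made up. A row lasts 1/8 s, in which the tool goes at most 62.5 mm and 10.7 degrees, less where a joint would pass 70% of its speed; a pose out of reach is approached as far as the arm can. A call with a gripper value outside its range is refused whole. The fingers move at their own pace and stop on an object; the grip force is fixed at half the most. Time passes only in rows, so rows that do not move let the fingers close. It gives the time, the measured TCP pose, the force, the opening and the grip force at its end, in the units of the state.
- ctrl.observe(): the state, without advancing time (a new reading comes with each control period).
- ctrl.capture(name): name is "scene" or "top"; returns a dict with "image" (420x560x3 uint8, red, green, blue), "depth" (420x560 float32, mm along the optical axis (not along the pixel's ray), 0 where there is no reading), "mtx" (3x3 intrinsics, pixels), "world_to_cam" (4x4, takes a point from world to camera coordinates). Camera axes: x right, y down, z forward; pixel columns grow to the right and rows downward; lengths in mm; the calibration is good to about 2 mm. A picture is of the moment at which its call begins.
- ctrl.close_job(): hands the job in; it is judged then, once.
Trained networks look in the newest picture that a camera, given by its name, has taken for a name from the list of things; names that differ only in an ending like _2 or _b are one class to them, and where a whole thing is asked for, a point or a joint stands for the part that bears it (a point fixed in the world has none). Each returns a list of dicts, best first, with "p" (0 to 1); they miss things now and then, are a little off and sometimes report something else, mostly with a low value. They report only what shows in the picture. A call takes as long as a camera call.
- ctrl.masks_of(camera, thing): "pixels" (420x560 bool, what is visible of it) and "extent" ([left, top, right, bottom] in pixels, round what is visible of it).
- ctrl.spot_point(camera, thing): "xy" ([column, row] in pixels: a listed point, or the origin of a listed thing).
The state is a dict: "time_s": time; "joint_positions": joint angles; "dq": joint speeds; "joint_torque": joint torques, N m; "ee_pos": TCP position; "orientation": TCP orientation; "contact_force": force on the tool from outside, world axes, zero at the start; "wrist_torque": the same for the moment, N m; "gripper_width": finger opening in mm; "gripper_force": force on a finger pad.
Only numpy, scipy, OpenCV 4.12 (cv2) and the standard library are available. Lean on these libraries where they do the work, as an engineer would, in place of code of your own. Each camera call takes 0.05 s, during which the arm holds its last target. There are 200 camera calls.

### The job

Close up the paint box for the night: put every wooden colour-test scrap, from the box's palette and from the table, into the waste bin, and slide the cover fully shut over the palette. Set the blue lid on the open primer jar, turn it backward (anticlockwise from above) until the thread starts drop in, then screw it on clockwise until it stops, level and fully down. Do not disturb the other things on the table.

Things in the scene. Friction and masses are not known exactly. Their poses are not given: they have to be found in the camera images.
- paint_box: light wooden paint box, fixed on the table, 330 x 190 mm, 42 mm high. Origin on the table below the middle of the palette bay; +x points along the box to its far end with the jar, y across it. The jar's axis is 125 mm from the origin toward +x
- bay (a point): centre of the floor of the palette bay (white, with paint pans), 10 mm above the table, axes of the paint box. The bay is open above, 132 mm inside in x by 160 mm in y; its side walls, with the grooves for the cover, reach 42 mm above the table
- cover (a joint): flat plywood cover, 134 x 166 x 5 mm, its top 35 mm above the table, sliding in the box's grooves along the box's x; value in m: 0 = fully shut over the bay, up to 0.125 = drawn back over the near end. Shutting moves it toward the jar (+x) against 2 to 4 N; it stays where it is left. A scrap in the bay stands higher than the cover and blocks it
- cover_pull (a point): middle of the top of the cover's dark bar pull: 10 mm thick along the box's x, 60 mm long across it, 20 mm high, from the cover's top (35 mm) to this point (55 mm above the table). Moves with the cover; axes of the paint box
- jar_rim (a point): centre of the rim of the open white jar of primer, 100 mm above the table, z up. The jar sits fast in the box: it neither turns nor lifts. Neck 46 mm in diameter (54 over the threads), 26 mm high, above a body 76 mm wide. Three thread starts 120 degrees apart; each thread sinks 6 mm in 110 degrees and ends at an upright stop rib. Where they start differs each time and must be felt
- lid: blue knurled screw lid of the jar, 63 mm in diameter, 23.5 mm high, open side down, three lugs inside; on the table at the start. Origin: centre of its open underside, z up. Right-hand thread. Set on the neck anyhow, it rests with its origin 2 to 11 mm below jar_rim, lugs on top of the threads or ribs: turned clockwise from there it runs into a rib. It has 1.5 mm of side play
- lid_top (a point): centre of the lid's top, 23.5 mm above its origin. Turned back (anticlockwise) up to 120 degrees the lid drops: origin 13 to 15 mm below jar_rim, and a rib stops further turning back. Then 75 to 105 degrees clockwise draw it down to the stop: origin 18.5 to 19 mm below jar_rim. It must be free to sink: follow it down or let go for a moment. Tilted = cross-threaded: lift it off, set it on anew
- bin_in (a point): centre of the inner floor of the grey round waste bin, 5 mm above the table; the bin is 120 mm high, 176 mm across at its open top, 156 mm at the foot, and stands fast
- scrap_a: pine scrap 66 x 26 x 28 mm with a red paint dab; origin at the centre of its underside as drawn (the 28 mm side upright), x along its length, y across its 26 mm width (the grasp). Lies flat at the start, either in the palette bay (on its floor) or on the table. None if absent today
- scrap_b: pine scrap 68 x 26 x 28 mm, stepped (the +x half only 18 mm high), with a blue dab; origin at the centre of its underside as drawn (the 28 mm side upright), x along its length, y across its 26 mm width (the grasp). Lies flat at the start, either in the palette bay (on its floor) or on the table. None if absent today
- scrap_c: pine scrap 68 x 26 x 28 mm, green dab, its +x end a tongue 14 mm wide (12 to 34 mm from the origin); origin at the centre of its underside as drawn (the 28 mm side upright), x along its length, y across its 26 mm width (the grasp). Lies flat at the start, either in the palette bay (on its floor) or on the table. None if absent today
- scrap_d: darker wood scrap 64 x 26 x 28 mm with an orange-yellow dab; origin at the centre of its underside as drawn (the 28 mm side upright), x along its length, y across its 26 mm width (the grasp). Lies flat at the start, either in the palette bay (on its floor) or on the table. None if absent today
- scrap_e: pine scrap 70 x 26 x 28 mm with a long purple dab; origin at the centre of its underside as drawn (the 28 mm side upright), x along its length, y across its 26 mm width (the grasp). Lies flat at the start, either in the palette bay (on its floor) or on the table. None if absent today
- scrap_f: plywood scrap 60 x 26 x 28 mm with a yellow and a black dab; origin at the centre of its underside as drawn (the 28 mm side upright), x along its length, y across its 26 mm width (the grasp). Lies flat at the start, either in the palette bay (on its floor) or on the table. None if absent today
- staples: red and yellow box of staples at the left, bystander; leave alone
- tape: mint roll of paper tape lying at the right, bystander; leave alone

How it is judged (in metres and radians):
On the way:
1. the lid has dropped in at the thread starts, level on the neck, before it is screwed down (horizontal distance between lid and jar_rim below 0.005 m and z of lid in the frame of jar_rim between -0.016 and -0.0122 m and angle between the z axis of lid and the z axis of jar_rim, either way round below 0.1 rad), for 0.1 s.
At the end, for the whole second after the job is handed in: All scraps that are there rest inside the bin (within 78 mm of its axis, below its rim); the cover is shut to within 4 mm; the lid is screwed home: centred on the jar within 4 mm, level within 0.06 rad, its underside at least 17.4 mm below the rim; everything released and at rest (horizontal distance between each of scrap_a, scrap_b, scrap_c, scrap_d, scrap_e, scrap_f and bin_in below 0.078 m and z of each of scrap_a, scrap_b, scrap_c, scrap_d, scrap_e, scrap_f in the frame of bin_in below 0.1 m and linear speed of each of scrap_a, scrap_b, scrap_c, scrap_d, scrap_e, scrap_f below 0.03 m/s and value of joint cover below 0.004 m and horizontal distance between lid and jar_rim below 0.004 m and z of lid in the frame of jar_rim below -0.0174 m and angle between the z axis of lid and the z axis of jar_rim, either way round below 0.06 rad and linear speed of lid below 0.02 m/s); the robot touches nothing.
It fails at once if the staples box or the tape roll is moved more than 30 mm (distance of any of staples, tape from where it was at the start of the episode above 0.03 m).
Of scrap_a, scrap_b, scrap_c, scrap_d, scrap_e, scrap_f only 4 to 6 are there at a start; the rules pass over those that are not, and their reading is None.
At some moment in a run one of scrap_c, scrap_d, scrap_e, scrap_f may be knocked a few centimetres aside while the robot is not near it.
Once in a run the grip may slacken for a moment while it holds something.
It also fails if it takes over 210 s, if anything falls off the work surface, if the arm or the gripper's body presses on something with over 40 N, if the wrist force passes 120 N, or if a joint passes its speed limit or range.

## Working session

There is one attempt and no reset: what is moved stays moved. The work goes in short steps, Python scripts to look and compute and a tool call to move; the robot and the scene stay as the last step left them, time stands still between calls to the robot, and variables do not carry over. Pictures are saved under pics/ and viewed, at most 14 in all, crops included, and the job is handed in when it is done.

Besides the shell and the picture viewer there is one more tool, called after "Call:" as name(argument=value, ...) on one line, values as JSON. apply_moves: Moves the arm, as the interface text tells. Its arguments: {"type":"object","properties":{"plan":{"type":"string"}},"required":["plan"]}

```bash
mkdir -p pics
cat > h.py <<'E'
import numpy as np, cv2
from cell import ctrl
from scipy.spatial.transform import Rotation as R
def cap(n,save=None):
    d=ctrl.capture(n)
    if save: cv2.imwrite('pics/'+save,d['image'][:,:,::-1])
    return d
def cloud(d):
    v,u=np.indices(d['depth'].shape); z=d['depth']; K=d['mtx']
    p=np.stack([(u-K[0,2])/K[0,0]*z,(v-K[1,2])/K[1,1]*z,z,np.ones_like(z)],-1)
    w=p@np.linalg.inv(d['world_to_cam']).T
    w[z==0]=np.nan
    return w[...,:3]
def ray(d,uv,z):
    K=d['mtx'];T=np.linalg.inv(d['world_to_cam'])
    r=T[:3,:3]@np.array([(uv[0]-K[0,2])/K[0,0],(uv[1]-K[1,2])/K[1,1],1]);o=T[:3,3]
    return o+r*(z-o[2])/r[2]
E
cat > look.py <<'E'
from h import *
import sys
names=['scrap_a','scrap_b','scrap_c','scrap_d','scrap_e','scrap_f','lid','jar_rim','paint_box','cover_pull','bin_in','staples','tape']
for c in ['top','scene']:
    d=cap(c,c+'0.png');w=cloud(d)
    print(c,'cam',np.linalg.inv(d['world_to_cam'])[:3,3].round(0))
    for n in names:
        m=ctrl.masks_of(c,n)
        for q in m[:2]:
            if q['p']<.3: continue
            P=w[q['pixels']];P=P[~np.isnan(P[:,0])]
            if len(P)<5: continue
            zt=np.percentile(P[:,2],95);T=P[P[:,2]>zt-6]
            (cx,cy),(a,b),an=cv2.minAreaRect(T[:,:2].astype(np.float32))
            if a<b: an+=90;a,b=b,a
            print(n,round(q['p'],2),'ext',q['extent'],'topz',zt.round(1),'med',np.median(T,0).round(0),'rect',round(cx),round(cy),round(a),round(b),round(an))
E
python3 look.py; python3 -c "
from cell import ctrl;s=ctrl.observe();print(s)"
```

```text
top cam [ 431.  -14. 1232.]
scrap_a 0.76 ext [186.0, 200.0, 201.8, 223.0] topz 32.4 med [542. 206.  29.] rect 539 207 61 25 11
scrap_a 0.73 ext [153.9, 235.7, 172.2, 261.6] topz 32.2 med [436. 300.  29.] rect 437 300 69 26 146
scrap_b 0.76 ext [186.0, 200.0, 201.8, 223.0] topz 32.4 med [542. 206.  29.] rect 539 207 61 25 11
scrap_b 0.73 ext [153.9, 235.7, 172.2, 261.6] topz 32.2 med [436. 300.  29.] rect 437 300 69 26 146
scrap_c 0.76 ext [186.0, 200.0, 201.8, 223.0] topz 32.4 med [542. 206.  29.] rect 539 207 61 25 11
scrap_c 0.73 ext [153.9, 235.7, 172.2, 261.6] topz 32.2 med [436. 300.  29.] rect 437 300 69 26 146
scrap_d 0.76 ext [186.0, 200.0, 201.8, 223.0] topz 32.4 med [542. 206.  29.] rect 539 207 61 25 11
scrap_d 0.73 ext [153.9, 235.7, 172.2, 261.6] topz 32.2 med [436. 300.  29.] rect 437 300 69 26 146
scrap_e 0.76 ext [186.0, 200.0, 201.8, 223.0] topz 32.4 med [542. 206.  29.] rect 539 207 61 25 11
scrap_e 0.73 ext [153.9, 235.7, 172.2, 261.6] topz 32.2 med [436. 300.  29.] rect 437 300 69 26 146
scrap_f 0.76 ext [186.0, 200.0, 201.8, 223.0] topz 32.4 med [542. 206.  29.] 
[... 3158 characters left out ...]
itions': array([-1.27459786e+00,  4.90892313e-01,  1.55892462e+00, -1.95953042e-05,
        1.09168916e+00, -1.05583431e-01]), 'dq': array([ 0.00073621, -0.00082985, -0.00056104,  0.00129979,  0.00022013,
        0.0008275 ]), 'joint_torque': array([-8.06417802e-05, -6.18266201e+01, -2.61845058e+01, -9.90583317e-05,
        4.13252110e-04, -1.90953557e-05]), 'ee_pos': array([ 244.439903  , -575.22248184,  239.32322817]), 'orientation': array([ 4.39111951e-05,  9.79888283e-01,  1.99546864e-01, -4.53655358e-06]), 'contact_force': array([0.59506592, 0.47756358, 0.14369132]), 'wrist_torque': array([-0.01735059,  0.02367112, -0.0146788 ]), 'gripper_force': 0.0, 'gripper_width': 85.26522082100257}
```

```bash
cd pics; python3 -c "
import cv2
a=cv2.imread('top0.png');cv2.imwrite('t0c.png',cv2.resize(a[130:310,130:430],None,fx=2.6,fy=2.6,interpolation=2))
a=cv2.imread('scene0.png');cv2.imwrite('s0c.png',cv2.resize(a[160:370,110:370],None,fx=2.8,fy=2.8,interpolation=2))"
```

```text
(no output)
```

View pics/t0c.png

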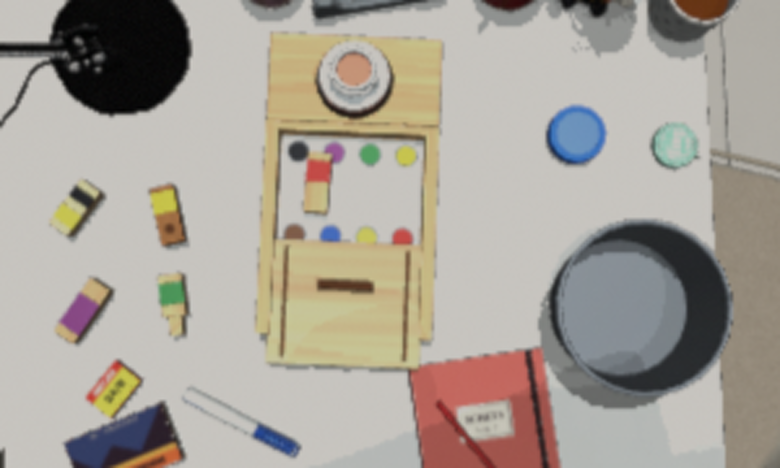

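View pics/s0c.png

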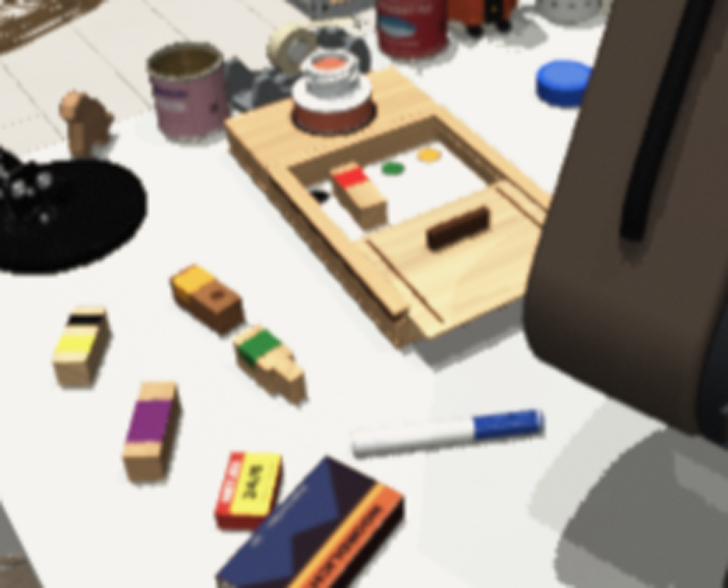

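```bash
cat > meas.py <<'E'
from h import *
def meas(c,names,pmin=.2):
    d=cap(c);w=cloud(d);out=[]
    for n in names:
        for q in ctrl.masks_of(c,n):
            if q['p']<pmin: continue
            P=w[q['pixels']];col=d['image'][q['pixels']]
            ok=~np.isnan(P[:,0]);P=P[ok]
            if len(P)<5: continue
            zt=np.percentile(P[:,2],92);T=P[P[:,2]>zt-6]
            zt=np.median(T[:,2])
            (cx,cy),(a,b),an=cv2.minAreaRect(T[:,:2].astype(np.float32))
            if a<b: an+=90;a,b=b,a
            print(c,n,round(q['p'],2),'z',zt.round(1),'med',np.median(T,0)[:2].round(0),'rect',round(cx),round(cy),round(a),round(b),'ang',round(an)%180)
    return d,w
if __name__=='__main__':
    from sys import argv
    for c in ['top','scene']:
        d,w=meas(c,['scrap_a','jar_rim','paint_box'])
        for n in ['jar_rim','cover_pull','bin_in','lid_top','lid','bay','paint_box']:
            z={'jar_rim':100,'cover_pull':55,'bin_in':5,'lid_top':23.5,'lid':0,'bay':10,'paint_box':0}[n]
            for q in ctrl.spot_point(c,n)[:2]: print(c,n,round(q['p'],2),ray(d,q['xy'],z).round(1))
        hsv=cv2.cvtColor(d['image'],cv2.COLOR_RGB2HSV)
        m=cv2.inRange(hsv,(100,120,80),(118,255,255))>0
        X=w[...,0];Y=w[...,1];m&=(X>500)&(X<720)&(Y<-150)&(Y>-340)&(w[...,2]<45)
        P=w[m];T=P[P[:,2]>15]
        print(c,'lidblue',m.sum(),np.median(T[:,2]),[ (T[:,i].min().round(),T[:,i].max().round()) for i in (0,1)],cv2.minEnclosingCircle(T[:,:2].astype(np.float32)))
        # dark pull
        m=(d['image'].sum(-1)<200)&(abs(X-440)<70)&(abs(Y-15)<70)&(w[...,2]>30)&(w[...,2]<70)
        P=w[m]; 
        if len(P): print(c,'pull',m.sum(),P[:,2].max(),cv2.minAreaRect(P[:,:2].astype(np.float32)))
    print(ctrl.nose_length)
E
python3 meas.py
```

```text
top scrap_a 0.86 z 29.3 med [437. 300.] rect 437 300 69 27 ang 145
top scrap_a 0.8 z 28.9 med [539. 207.] rect 539 207 62 26 ang 11
top scrap_a 0.76 z 29.2 med [446. 201.] rect 441 201 66 27 ang 7
top scrap_a 0.48 z 28.9 med [550. 306.] rect 550 307 59 25 ang 142
top scrap_a 0.47 z 38.9 med [571.  41.] rect 570 41 65 24 ang 173
top jar_rim 0.77 z 97.1 med [682.   1.] rect 683 -2 52 49 ang 179
top jar_rim 0.72 z 29.2 med [446. 201.] rect 441 201 66 27 ang 7
top jar_rim 0.22 z 36.0 med [437.  14.] rect 438 14 166 134 ang 86
top paint_box 0.66 z 40.7 med [628.   8.] rect 552 7 361 190 ang 176
top jar_rim 0.89 [677.1   2.6 100. ]
top jar_rim 0.27 [ 601.2 -234.2  100. ]
top cover_pull 0.98 [460.5   9.8  55. ]
top bin_in 0.62 [ 423.7 -289.5    5. ]
top lid_top 0.58 [ 621.4 -252.7   23.5]
top lid_top 0.37 [544.5 299.7  23.5]
top lid 0.63 [ 613.7 -250.4    0. ]
top bay 0.96 [557.4  10.2  10. ]
top bay 0.41 [449.3  10.3  10. ]
top paint_box 0.67 [557.   -2.5   0. ]
top lidblue 179 23.231349037996097 [(np.float64(590.0), np.float64(649.0)), (np.float64(-277.0), np.float64(-216.0))] ((618.86553
[... 764 characters left out ...]
5.] rect 566 44 68 26 ang 174
scene paint_box 0.62 z 39.9 med [606.  38.] rect 470 17 526 197 ang 175
scene jar_rim 0.69 [678.8   9.3 100. ]
scene cover_pull 0.72 [ 545.7 -184.1   55. ]
scene cover_pull 0.66 [452.7  18.3  55. ]
scene lid_top 0.6 [ 607.4 -241.1   23.5]
scene lid 0.51 [ 608.5 -246.9    0. ]
scene bay 0.8 [552.6  11.   10. ]
scene paint_box 0.85 [555.   14.2   0. ]
scene lidblue 244 22.457520010084124 [(np.float64(587.0), np.float64(645.0)), (np.float64(-274.0), np.float64(-214.0))] ((616.0972290039062, -245.16514587402344), 31.79127311706543)
scene pull 144 55.64086416947373 ((452.836181640625, 16.31128692626953), (56.330474853515625, 9.440446853637695), 83.25037384033203)
8.0
```

```bash
cat > nav.py <<'E'
import sys
from h import *
def nav(*wps):
    """waypoints x,y,z,yaw(rad): per leg, shift in the tool frame at the leg's start (cm), then turn about tool z"""
    s=ctrl.observe();q=s['orientation'];r=R.from_quat(np.r_[q[1:],q[0]]);X=r.as_matrix()[:,0]
    p=np.array(s['ee_pos']);yaw=np.arctan2(X[1],X[0]);M=r.as_matrix()
    print('t',round(s['time_s'],2),'p',p.round(1),'yaw',yaw.round(3),'tiltz',M[:,2].round(3),'j6',s['joint_positions'][5].round(2),'F',s['contact_force'].round(1),'w',round(s['gripper_width'],1),'gf',round(s['gripper_force'],1))
    for w in wps:
        t=np.array(w[:3],float);d=M.T@(t-p)/10
        y=w[3] if len(w)>3 else yaw
        print(' to',w,'shift cm',d.round(2),'len',np.linalg.norm(d).round(1),'turn about z',round(-(y-yaw),3),'j6 end~',round(np.arctan2(t[1],t[0])+np.pi/2-y,2))
        p=t;yaw=y;M=R.from_euler('z',y).as_matrix()@np.diag([1,-1,-1])
if __name__=='__main__': nav(*[tuple(map(float,a.split(','))) for a in sys.argv[1:]])
E
python3 nav.py 567.5,42.5,239 567.5,42.5,239,-0.113 567.5,42.5,24
```

```text
t 2.5 p [ 244.4 -575.2  239.3] yaw 0.402 tiltz [ 0. -0. -1.] j6 -0.11 F [0.4 0.7 0.7] w 85.0 gf 0.0
 to (567.5, 42.5, 239.0) shift cm [ 5.389e+01 -4.422e+01  3.000e-02] len 69.7 turn about z -0.0 j6 end~ 1.24
 to (567.5, 42.5, 239.0, -0.113) shift cm [0. 0. 0.] len 0.0 turn about z 0.515 j6 end~ 1.76
 to (567.5, 42.5, 24.0) shift cm [ 0.   0.  21.5] len 21.5 turn about z -0.0 j6 end~ 1.76
```

Call:
apply_moves(plan="4.49 -3.685 0 0 0 0 4.4;4.49 -3.685 0 0 0 0 4.4;4.49 -3.685 0 0 0 0 4.4;4.49 -3.685 0 0 0 0 4.4;4.49 -3.685 0 0 0 0 4.4;4.49 -3.685 0 0 0 0 4.4;4.49 -3.685 0 0 0 0 4.4;4.49 -3.685 0 0 0 0 4.4;4.49 -3.685 0 0 0 0 4.4;4.49 -3.685 0 0 0 0 4.4;4.49 -3.685 0 0 0 0 4.4;4.49 -3.685 0 0 0 0 4.4")

```text
time_s: 4.0
ee_pos: [568.1, 44.4, 239.5]
orientation: [0.0, 0.98, 0.2, 0.0]
contact_force: [0.3, -0.7, 0.6]
gripper_width: 44.0
gripper_force: 0.0
```

Call:
apply_moves(plan="0 0 2 0 0 0.13 4.4;0 0 2 0 0 0.13 4.4;0 0 2 0 0 0.13 4.4;0 0 2 0 0 0.125 4.4;0 0 0 0 0 0 4.4;0 0 0 0 0 0 4.4")

```text
time_s: 4.75
ee_pos: [567.8, 42.4, 160.0]
orientation: [0.0, 0.998, -0.055, 0.0]
contact_force: [-0.2, -0.3, -0.2]
gripper_width: 44.0
gripper_force: 0.0
```

```bash
python3 nav.py 567.5,42.5,19,-0.113
```

```text
t 4.75 p [567.8  42.4 160. ] yaw -0.111 tiltz [ 0.001 -0.    -1.   ] j6 1.64 F [-0.2 -0.3 -0.2] w 44.0 gf 0.0
 to (567.5, 42.5, 19.0, -0.113) shift cm [-0.04 -0.   14.1 ] len 14.1 turn about z 0.002 j6 end~ 1.76
```

Call:
apply_moves(plan="0 0 5 0 0 0 4.4;0 0 5 0 0 0 4.4;0 0 3 0 0 0 4.4;0 0 1.1 0 0 0 4.4;0 0 0 0 0 0 1;0 0 0 0 0 0 1;0 0 0 0 0 0 1;0 0 0 0 0 0 1;0 0 -3 0 0 0 1;0 0 -5 0 0 0 1;0 0 -6 0 0 0 1")

```text
time_s: 6.12
ee_pos: [566.9, 42.5, 159.4]
orientation: [0.0, 0.998, -0.057, -0.001]
contact_force: [0.8, -0.1, -0.3]
gripper_width: 24.9
gripper_force: 59.0
```

```bash
python3 nav.py 430,-285,170 430,-285,110 537.5,208,120,0.192
```

```text
t 6.12 p [566.9  42.5 159.4] yaw -0.113 tiltz [-0.002 -0.    -1.   ] j6 1.64 F [ 0.8 -0.1 -0.3] w 24.9 gf 59.0
 to (430.0, -285.0, 170.0) shift cm [-9.91 34.08 -1.04] len 35.5 turn about z -0.0 j6 end~ 1.1
 to (430.0, -285.0, 110.0) shift cm [0. 0. 6.] len 6.0 turn about z -0.0 j6 end~ 1.1
 to (537.5, 208.0, 120.0, 0.192) shift cm [  5.11 -50.2   -1.  ] len 50.5 turn about z -0.305 j6 end~ 1.75
```

Call:
apply_moves(plan="-1.416 4.869 -0.15 0 0 0 1;-1.416 4.869 -0.15 0 0 0 1;-1.416 4.869 -0.15 0 0 0 1;-1.416 4.869 -0.15 0 0 0 1;-1.416 4.869 -0.15 0 0 0 1;-1.416 4.869 -0.15 0 0 0 1;-1.416 4.869 -0.15 0 0 0 1;0 0 4 0 0 0 1;0 0 4 0 0 0 1;0 0 0 0 0 0 4.4;0 0 0 0 0 0 4.4;0 0 0 0 0 0 4.4")

```text
time_s: 7.62
ee_pos: [431.0, -285.3, 90.4]
orientation: [0.001, 0.998, -0.056, 0.001]
contact_force: [-0.3, 0.2, 0.1]
gripper_width: 43.6
gripper_force: 0.0
```

Call:
apply_moves(plan="0 0 -4 0 0 -0.1 4.4;0 0 -4 0 0 -0.1 4.4;0 0 0 0 0 -0.105 4.4;0 0 0 0 0 0 4.4")

```text
time_s: 8.12
ee_pos: [430.6, -285.0, 170.2]
orientation: [0.001, 0.995, 0.096, 0.001]
contact_force: [-0.5, -0.9, -0.7]
gripper_width: 43.9
gripper_force: 0.0
```

```bash
python3 nav.py 537.5,208,170 537.5,208,10; python3 -c "
from meas import *
meas('top',['scrap_a']);meas('scene',['scrap_a'])"
```

```text
t 8.12 p [ 430.6 -285.   170.2] yaw 0.191 tiltz [ 0.002 -0.002 -1.   ] j6 0.67 F [-0.5 -0.9 -0.7] w 43.9 gf 0.0
 to (537.5, 208.0, 170.0) shift cm [ 1.987e+01 -4.636e+01 -4.000e-02] len 50.4 turn about z -0.0 j6 end~ 1.75
 to (537.5, 208.0, 10.0) shift cm [ 0.  0. 16.] len 16.0 turn about z -0.0 j6 end~ 1.75
top scrap_a 0.76 z 29.0 med [448. 201.] rect 441 202 66 27 ang 8
top scrap_a 0.72 z 28.5 med [439. 300.] rect 438 299 68 27 ang 145
top scrap_a 0.7 z 28.9 med [550. 308.] rect 550 308 60 26 ang 144
top scrap_a 0.62 z 28.8 med [540. 207.] rect 540 207 63 25 ang 12
top scrap_a 0.41 z 34.1 med [ 448. -282.] rect 448 -266 61 23 ang 91
top scrap_a 0.29 z 12.6 med [ 607. -358.] rect 608 -358 49 47 ang 111
scene scrap_a 0.95 z 27.2 med [535. 209.] rect 536 208 65 28 ang 11
scene scrap_a 0.95 z 27.7 med [544. 310.] rect 546 309 61 26 ang 145
scene scrap_a 0.91 z 27.5 med [431. 302.] rect 435 301 72 26 ang 145
scene scrap_a 0.58 z 27.4 med [440. 204.] rect 438 202 68 27 ang 8
```

Call:
apply_moves(plan="2.208 -5.151 0 0 0 0 4.4;2.208 -5.151 0 0 0 0 4.4;2.208 -5.151 0 0 0 0 4.4;2.208 -5.151 0 0 0 0 4.4;2.208 -5.151 0 0 0 0 4.4;2.208 -5.151 0 0 0 0 4.4;2.208 -5.151 0 0 0 0 4.4;2.208 -5.151 0 0 0 0 4.4;2.208 -5.151 0 0 0 0 4.4;0 0 5 0 0 0 4.4;0 0 5 0 0 0 4.4;0 0 0 0 0 0 4.4")

```text
time_s: 9.82
ee_pos: [535.4, 207.6, 65.8]
orientation: [0.001, 0.995, 0.095, -0.003]
contact_force: [0.9, -0.1, -0.1]
gripper_width: 44.0
gripper_force: 0.0
```

Call:
apply_moves(plan="0 0 4 0 0 0 4.4;0 0 2.1 0 0 0 4.4;0 0 0 0 0 0 1;0 0 0 0 0 0 1;0 0 0 0 0 0 1;0 0 0 0 0 0 1;0 0 -4 0 0 0 1;0 0 -6 0 0 0 1;0 0 -6 0 0 0 1")

```text
time_s: 10.95
ee_pos: [536.8, 207.9, 169.8]
orientation: [0.0, 0.995, 0.096, -0.0]
contact_force: [1.0, -0.1, -0.5]
gripper_width: 25.1
gripper_force: 59.0
```

```bash
python3 nav.py 425,-295,170
```

```text
t 10.95 p [536.8 207.9 169.8] yaw 0.192 tiltz [-0. -0. -1.] j6 1.63 F [ 1.  -0.1 -0.5] w 25.1 gf 59.0
 to (425.0, -295.0, 170.0) shift cm [-2.056e+01  4.724e+01 -1.000e-02] len 51.5 turn about z -0.0 j6 end~ 0.77
```

Call:
apply_moves(plan="-2.36 5.347 0 0 0 0 1;-2.36 5.347 0 0 0 0 1;-2.36 5.347 0 0 0 0 1;-2.36 5.347 0 0 0 0 1;-2.36 5.347 0 0 0 0 1;-2.36 5.347 0 0 0 0 1;-2.36 5.347 0 0 0 0 1;-2.36 5.347 0 0 0 0 1;-2.36 5.347 0 0 0 0 1;0 0 4 0 0 0 1;0 0 4 0 0 0 1;0 0 0 0 0 0 1")

```text
time_s: 12.45
ee_pos: [419.4, -304.3, 86.3]
orientation: [-0.002, 0.995, 0.096, -0.001]
contact_force: [-0.6, -0.5, 1.0]
gripper_width: 25.0
gripper_force: 59.1
```

Call:
apply_moves(plan="0 0 0 0 0 0 4.4;0 0 0 0 0 0 4.4;0 0 0 0 0 0 4.4;0 0 -4 0 0 0.045 4.4;0 0 -4 0 0 0.045 4.4;0 0 0 0 0 0 4.4")

```text
time_s: 13.2
ee_pos: [421.2, -305.6, 170.9]
orientation: [0.002, 0.999, 0.051, 0.002]
contact_force: [0.5, 0.3, -0.1]
gripper_width: 43.7
gripper_force: 0.0
```

```bash
python3 nav.py 443,203,170 443,203,9;  python3 -c "
from meas import *
meas('top',['scrap_a']);meas('scene',['scrap_a'])"
```

```text
t 13.2 p [ 421.2 -305.6  170.9] yaw 0.102 tiltz [ 0.004 -0.004 -1.   ] j6 0.71 F [ 0.5  0.3 -0.1] w 43.7 gf 0.0
 to (443.0, 203.0, 170.0) shift cm [  7.33 -50.37  -0.11] len 50.9 turn about z -0.0 j6 end~ 1.9
 to (443.0, 203.0, 9.0) shift cm [ 0.   0.  16.1] len 16.1 turn about z -0.0 j6 end~ 1.9
top scrap_a 0.8 z 29.2 med [446. 202.] rect 441 201 66 27 ang 5
top scrap_a 0.59 z 29.3 med [437. 300.] rect 438 300 69 27 ang 145
top scrap_a 0.53 z 29.0 med [550. 308.] rect 550 308 60 26 ang 143
top scrap_a 0.44 z 30.9 med [ 448. -325.] rect 447 -325 17 13 ang 177
scene scrap_a 0.98 z 27.6 med [431. 303.] rect 435 301 73 27 ang 145
scene scrap_a 0.79 z 27.6 med [544. 311.] rect 546 310 61 27 ang 144
scene scrap_a 0.69 z 27.3 med [440. 204.] rect 438 202 68 27 ang 10
```

Call:
apply_moves(plan="1.83 -4.93 0 0 0 0 4.4;1.83 -4.93 0 0 0 0 4.4;1.83 -4.93 0 0 0 0 4.4;1.83 -4.93 0 0 0 0 4.4;1.83 -4.93 0 0 0 0 4.4;1.83 -4.93 0 0 0 0 4.4;-0.9 -5.195 0 0 0 0 4.4;-0.9 -5.195 0 0 0 0 4.4;-0.9 -5.195 0 0 0 0 4.4;-0.9 -5.195 0 0 0 0 4.4;0 0 5 0 0 0 4.4;0 0 5 0 0 0 4.4")

```text
time_s: 14.9
ee_pos: [442.1, 204.3, 66.1]
orientation: [0.0, 0.999, 0.052, 0.0]
contact_force: [1.0, 0.1, -0.6]
gripper_width: 44.0
gripper_force: 0.0
```

Call:
apply_moves(plan="0 0 0 0 0 0 4.4;0 0 0 0 0 0 4.4")

```text
time_s: 15.15
ee_pos: [443.0, 203.5, 68.5]
orientation: [0.0, 0.999, 0.051, 0.0]
contact_force: [-0.0, -0.7, 0.1]
gripper_width: 44.5
gripper_force: 0.0
```

```bash
python3 nav.py 443,203,9
```

```text
t 15.15 p [443.  203.5  68.5] yaw 0.102 tiltz [ 0. -0. -1.] j6 1.76 F [-0.  -0.7  0.1] w 44.5 gf 0.0
 to (443.0, 203.0, 9.0) shift cm [-0.    0.05  5.95] len 6.0 turn about z -0.0 j6 end~ 1.9
```

Call:
apply_moves(plan="0 0 4 0 0 0 4.4;0 0 2 0 0 0 4.4;0 0 0 0 0 0 1;0 0 0 0 0 0 1;0 0 0 0 0 0 1;0 0 0 0 0 0 1;0 0 -4 0 0 0 1;0 0 -6 0 0 0 1;0 0 -6 0 0 0 1")

```text
time_s: 16.27
ee_pos: [442.3, 203.5, 169.9]
orientation: [0.0, 0.999, 0.051, -0.0]
contact_force: [0.6, -0.1, -1.0]
gripper_width: 25.0
gripper_force: 59.1
```

```bash
python3 nav.py 500,0,170 440,-275,170
```

```text
t 16.27 p [442.3 203.5 169.9] yaw 0.102 tiltz [-0. -0. -1.] j6 1.76 F [ 0.6 -0.1 -1. ] w 25.0 gf 59.1
 to (500.0, 0.0, 170.0) shift cm [ 3.680e+00  2.083e+01 -1.000e-02] len 21.1 turn about z -0.0 j6 end~ 1.47
 to (440.0, -275.0, 170.0) shift cm [-8.76 26.75  0.  ] len 28.1 turn about z -0.0 j6 end~ 0.91
```

Call:
apply_moves(plan="0.92 5.21 0 0 0 0 1;0.92 5.21 0 0 0 0 1;0.92 5.21 0 0 0 0 1;0.92 5.21 0 0 0 0 1;-1.752 5.35 0 0 0 0 1;-1.752 5.35 0 0 0 0 1;-1.752 5.35 0 0 0 0 1;-1.752 5.35 0 0 0 0 1;-1.752 5.35 0 0 0 0 1;0 0 4 0 0 0 1;0 0 3 0 0 0 1;0 0 0 0 0 0 1")

```text
time_s: 17.77
ee_pos: [439.6, -274.6, 96.7]
orientation: [-0.001, 0.999, 0.051, -0.001]
contact_force: [0.7, -0.4, 0.2]
gripper_width: 25.0
gripper_force: 59.1
```

Call:
apply_moves(plan="0 0 0 0 0 0 4.4;0 0 0 0 0 0 4.4;0 0 0 0 0 0 4.4;0 0 -4 0 0 0 4.4;0 0 -3 0 0 -0.18 4.4;0 0 0 0 0 -0.18 4.4;0 0 0 0 0 -0.18 4.4;0 0 0 0 0 -0.18 4.4;0 0 0 0 0 -0.18 4.4;0 0 0 0 0 -0.18 4.4;0 0 0 0 0 -0.18 4.4;0 0 0 0 0 -0.18 4.4")

```text
time_s: 19.27
ee_pos: [440.5, -275.0, 168.3]
orientation: [0.0, 0.715, 0.699, 0.0]
contact_force: [0.5, -1.3, -0.2]
gripper_width: 43.7
gripper_force: 0.0
```

Call:
apply_moves(plan="0 0 0 0 0 -0.18 4.4;0 0 0 0 0 -0.18 4.4;0 0 0 0 0 -0.18 4.4;0 0 0 0 0 -0.18 4.4;0 0 0 0 0 -0.18 4.4;0 0 0 0 0 -0.09 4.4;0 0 0 0 0 0 4.4")

```text
time_s: 20.15
ee_pos: [440.5, -275.0, 168.2]
orientation: [0.0, 0.3, 0.954, -0.0]
contact_force: [0.4, 0.5, 0.9]
gripper_width: 43.9
gripper_force: 0.0
```

```bash
python3 nav.py 520,0,170,2.53 435.5,300.5,170 435.5,300.5,9;  python3 -c "
from meas import *
meas('top',['scrap_a']);meas('scene',['scrap_a'])"
```

```text
t 20.15 p [ 440.5 -275.   168.2] yaw 2.531 tiltz [ 0.001 -0.    -1.   ] j6 -1.65 F [0.4 0.5 0.9] w 43.9 gf 0.0
 to (520.0, 0.0, 170.0, 2.53) shift cm [ 9.25 27.09 -0.19] len 28.6 turn about z 0.001 j6 end~ -0.96
 to (435.5, 300.5, 170.0) shift cm [24.17 19.75  0.  ] len 31.2 turn about z -0.0 j6 end~ -0.36
 to (435.5, 300.5, 9.0) shift cm [ 0.   0.  16.1] len 16.1 turn about z -0.0 j6 end~ -0.36
top scrap_a 0.72 z 29.0 med [437. 300.] rect 438 299 69 26 ang 146
top scrap_a 0.67 z 31.3 med [ 449. -248.] rect 443 -248 65 28 ang 168
top scrap_a 0.53 z 29.1 med [550. 308.] rect 550 308 60 27 ang 143
top scrap_a 0.27 z 24.1 med [ 619. -247.] rect 620 -246 61 59 ang 88
scene scrap_a 0.95 z 27.4 med [544. 311.] rect 547 310 61 28 ang 146
scene scrap_a 0.7 z 27.6 med [431. 303.] rect 434 301 72 27 ang 145
```

Call:
apply_moves(plan="1.85 5.418 0 0 0 0 4.4;1.85 5.418 0 0 0 0 4.4;1.85 5.418 0 0 0 0 4.4;1.85 5.418 0 0 0 0 4.4;1.85 5.418 0 0 0 0 4.4;4.028 3.292 0 0 0 0 4.4;4.028 3.292 0 0 0 0 4.4;4.028 3.292 0 0 0 0 4.4;4.028 3.292 0 0 0 0 4.4;4.028 3.292 0 0 0 0 4.4;4.028 3.292 0 0 0 0 4.4;0 0 5 0 0 0 4.4")

```text
time_s: 21.85
ee_pos: [435.2, 304.1, 119.6]
orientation: [0.003, 0.299, 0.954, 0.003]
contact_force: [0.3, -0.2, -0.7]
gripper_width: 44.4
gripper_force: 0.0
```

Call:
apply_moves(plan="0 0 5 0 0 0 4.4;0 0 0 0 0 0 4.4;0 0 0 0 0 0 4.4")

```text
time_s: 22.22
ee_pos: [435.4, 300.6, 69.1]
orientation: [0.0, 0.301, 0.954, 0.0]
contact_force: [-0.1, -0.1, 0.3]
gripper_width: 44.2
gripper_force: 0.0
```

```bash
python3 nav.py 435.5,300.5,9
```

```text
t 22.23 p [435.4 300.6  69.1] yaw 2.531 tiltz [ 0.001  0.    -1.   ] j6 -0.48 F [-0.1 -0.1  0.3] w 44.2 gf 0.0
 to (435.5, 300.5, 9.0) shift cm [-0.01 -0.01  6.01] len 6.0 turn about z -0.0 j6 end~ -0.36
```

Call:
apply_moves(plan="0 0 4 0 0 0 4.4;0 0 2 0 0 0 4.4;0 0 0 0 0 0 1;0 0 0 0 0 0 1;0 0 0 0 0 0 1;0 0 0 0 0 0 1;0 0 -4 0 0 0 1;0 0 -6 0 0 0 1;0 0 -6 0 0 0 1;0 0 0 0 0 0 1")

```text
time_s: 23.48
ee_pos: [436.0, 301.1, 172.4]
orientation: [0.003, 0.3, 0.954, 0.003]
contact_force: [-0.2, 0.5, 0.5]
gripper_width: 24.7
gripper_force: 59.0
```

Call:
apply_moves(plan="-4.028 -3.292 0 0 0 0 1;-4.028 -3.292 0 0 0 0 1;-4.028 -3.292 0 0 0 0 1;-4.028 -3.292 0 0 0 0 1;-4.028 -3.292 0 0 0 0 1;-4.028 -3.292 0 0 0 0 1;-1.617 -5.07 0 0 0 0 1;-1.617 -5.07 0 0 0 0 1;-1.617 -5.07 0 0 0 0 1;-1.617 -5.07 0 0 0 0 1;-1.617 -5.07 0 0 0 0 1;-1.617 -5.07 0 0 0 0 1")

```text
time_s: 24.98
ee_pos: [424.0, -306.3, 167.3]
orientation: [-0.0, 0.3, 0.954, 0.0]
contact_force: [-0.2, -0.1, -0.7]
gripper_width: 25.0
gripper_force: 59.1
```

Call:
apply_moves(plan="0 0 4 0 0 0 1;0 0 3 0 0 0 1;0 0 0 0 0 0 1")

```text
time_s: 25.35
ee_pos: [424.0, -304.2, 95.9]
orientation: [-0.002, 0.3, 0.954, 0.001]
contact_force: [-0.3, -0.0, -0.0]
gripper_width: 25.2
gripper_force: 59.1
```

Call:
apply_moves(plan="0 0 0 0 0 0 4.4;0 0 0 0 0 0 4.4;0 0 0 0 0 0 4.4;0 0 -4 0 0 0 4.4;0 0 -3 0 0 0 4.4;0 0 0 0 0 0 4.4;0 0 0 0 0 0 4.4")

```text
time_s: 26.22
ee_pos: [424.9, -304.7, 167.6]
orientation: [0.0, 0.3, 0.954, -0.0]
contact_force: [0.7, -0.8, 0.0]
gripper_width: 44.0
gripper_force: 0.0
```

```bash
python3 nav.py 530,0,170 548.5,309,170,2.51 548.5,309,9;  python3 -c "
from meas import *
meas('top',['scrap_a']);meas('scene',['scrap_a'])"
```

```text
t 26.23 p [ 424.9 -304.7  167.6] yaw 2.532 tiltz [ 0. -0. -1.] j6 -1.71 F [ 0.7 -0.8  0. ] w 44.0 gf 0.0
 to (530.0, 0.0, 170.0) shift cm [ 8.83 31.   -0.24] len 32.2 turn about z -0.0 j6 end~ -0.96
 to (548.5, 309.0, 170.0, 2.51) shift cm [16.18 26.39  0.  ] len 31.0 turn about z 0.022 j6 end~ -0.43
 to (548.5, 309.0, 9.0) shift cm [ 0.   0.  16.1] len 16.1 turn about z -0.0 j6 end~ -0.43
top scrap_a 0.76 z 29.1 med [550. 308.] rect 550 308 60 27 ang 141
top scrap_a 0.63 z 30.3 med [ 452. -248.] rect 444 -248 64 28 ang 165
top scrap_a 0.49 z 33.5 med [ 429. -276.] rect 427 -277 63 24 ang 168
top scrap_a 0.39 z 61.3 med [ 417. -293.] rect 414 -257 100 34 ang 97
scene scrap_a 0.62 z 27.4 med [542. 311.] rect 545 310 58 26 ang 144
```

Call:
apply_moves(plan="1.472 5.167 0 0 0 0 4.4;1.472 5.167 0 0 0 0 4.4;1.472 5.167 0 0 0 0 4.4;1.472 5.167 0 0 0 0 4.4;1.472 5.167 0 0 0 0 4.4;1.472 5.167 0 0 0 0 4.4;2.697 4.398 0 0 0 0 4.4;2.697 4.398 0 0 0 0 4.4;2.697 4.398 0 0 0 0 4.4;2.697 4.398 0 0 0 0 4.4;2.697 4.398 0 0 0 0 4.4;2.697 4.398 0 0 0 0.022 4.4")

```text
time_s: 27.92
ee_pos: [548.5, 310.5, 167.0]
orientation: [-0.0, 0.311, 0.95, -0.0]
contact_force: [0.8, -0.3, 0.5]
gripper_width: 43.8
gripper_force: 0.0
```

Call:
apply_moves(plan="0 0 5 0 0 0 4.4;0 0 4.6 0 0 0 4.4;0 0 0 0 0 0 4.4;0 0 0 0 0 0 4.4")

```text
time_s: 28.42
ee_pos: [549.3, 308.9, 72.9]
orientation: [0.0, 0.311, 0.95, 0.0]
contact_force: [0.0, -1.2, 0.7]
gripper_width: 44.1
gripper_force: 0.0
```

```bash
python3 nav.py 548.5,309,9
```

```text
t 28.43 p [549.3 308.9  72.9] yaw 2.51 tiltz [ 0.001  0.    -1.   ] j6 -0.53 F [ 0.  -1.2  0.7] w 44.1 gf 0.0
 to (548.5, 309.0, 9.0) shift cm [ 0.07 -0.05  6.39] len 6.4 turn about z -0.0 j6 end~ -0.43
```

Call:
apply_moves(plan="0 0 4 0 0 0 4.4;0 0 2.4 0 0 0 4.4;0 0 0 0 0 0 1;0 0 0 0 0 0 1;0 0 0 0 0 0 1;0 0 0 0 0 0 1;0 0 -4 0 0 0 1;0 0 -6 0 0 0 1;0 0 -6 0 0 0 1;0 0 0 0 0 0 1")

```text
time_s: 29.68
ee_pos: [550.2, 309.6, 173.0]
orientation: [0.003, 0.311, 0.951, 0.003]
contact_force: [-0.7, -0.1, -0.7]
gripper_width: 25.1
gripper_force: 59.4
```

```bash
python3 nav.py 530,0,170 438,-295,170
```

```text
t 29.68 p [550.2 309.6 173. ] yaw 2.51 tiltz [ 0.008  0.003 -1.   ] j6 -0.53 F [-0.7 -0.1 -0.7] w 25.1 gf 59.4
 to (530.0, 0.0, 170.0) shift cm [-16.65 -26.18   0.18] len 31.0 turn about z -0.0 j6 end~ -0.94
 to (438.0, -295.0, 170.0) shift cm [ -9.99 -29.24   0.  ] len 30.9 turn about z -0.0 j6 end~ -1.53
```

Call:
apply_moves(plan="-2.775 -4.363 0 0 0 0 1;-2.775 -4.363 0 0 0 0 1;-2.775 -4.363 0 0 0 0 1;-2.775 -4.363 0 0 0 0 1;-2.775 -4.363 0 0 0 0 1;-2.775 -4.363 0 0 0 0 1;-1.665 -4.873 0 0 0 0 1;-1.665 -4.873 0 0 0 0 1;-1.665 -4.873 0 0 0 0 1;-1.665 -4.873 0 0 0 0 1;-1.665 -4.873 0 0 0 0 1;-1.665 -4.873 0 0 0 0 1")

```text
time_s: 31.18
ee_pos: [435.4, -297.1, 167.1]
orientation: [-0.0, 0.311, 0.95, 0.0]
contact_force: [-0.2, -0.3, 0.1]
gripper_width: 25.0
gripper_force: 59.4
```

Call:
apply_moves(plan="0 0 3 0 0 0 1;0 0 2 0 0 0 1;0 0 0 0 0 0 1;0 0 0 0 0 0 4.4;0 0 0 0 0 0 4.4;0 0 0 0 0 0 4.4;0 0 -3 0 0 0 4.4;0 0 -2 0 0 0.17 4.4;0 0 0 0 0 0.17 4.4;0 0 0 0 0 0.17 4.4;0 0 0 0 0 0.17 4.4;0 0 0 0 0 0.17 4.4")

```text
time_s: 32.67
ee_pos: [436.4, -295.6, 168.2]
orientation: [0.0, 0.677, 0.736, -0.0]
contact_force: [-0.5, -0.7, 0.4]
gripper_width: 43.8
gripper_force: 0.0
```

Call:
apply_moves(plan="0 0 0 0 0 0.17 4.4;0 0 0 0 0 0 4.4")

```text
time_s: 32.92
ee_pos: [436.4, -295.7, 168.1]
orientation: [0.0, 0.735, 0.678, 0.0]
contact_force: [-0.3, 0.9, 1.2]
gripper_width: 44.1
gripper_force: 0.0
```

```bash
python3 nav.py 455,14,150,1.49 455,14,45;  python3 -c "
from meas import *
meas('top',['scrap_a']);meas('scene',['scrap_a'])
d=cap('top','t1.png');cv2.imwrite('pics/t1c.png',cv2.resize(d['image'][130:310,130:430,::-1],None,fx=2.6,fy=2.6,interpolation=2))"
```

```text
t 32.92 p [ 436.4 -295.7  168.1] yaw 1.491 tiltz [ 0. -0. -1.] j6 -0.64 F [-0.3  0.9  1.2] w 44.1 gf 0.0
 to (455.0, 14.0, 150.0, 1.49) shift cm [31.02 -0.62  1.8 ] len 31.1 turn about z 0.001 j6 end~ 0.11
 to (455.0, 14.0, 45.0) shift cm [ 0.   0.  10.5] len 10.5 turn about z -0.0 j6 end~ 0.11
top scrap_a 0.74 z 59.3 med [ 459. -278.] rect 458 -278 59 28 ang 152
top scrap_a 0.57 z 31.2 med [ 452. -248.] rect 443 -248 66 28 ang 169
top scrap_a 0.5 z 34.2 med [ 415. -276.] rect 416 -278 40 25 ang 170
top scrap_a 0.46 z 12.8 med [ 607. -358.] rect 607 -358 49 47 ang 143
```

View pics/t1c.png

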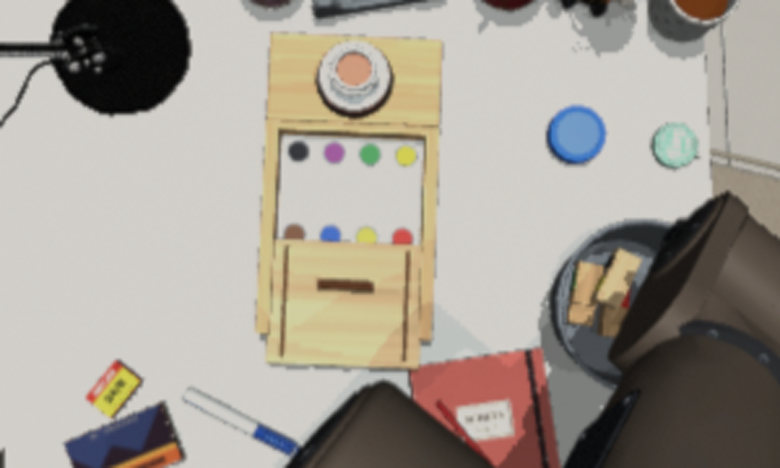

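Call:
apply_moves(plan="5.17 -0.103 0 0 0 0 4.4;5.17 -0.103 0 0 0 0 4.4;5.17 -0.103 0 0 0 0 4.4;5.17 -0.103 0 0 0 0 4.4;5.17 -0.103 0 0 0 0 4.4;5.17 -0.103 0 0 0 0 4.4;0 0 5 0 0 0 4.4;0 0 3 0 0 0 4.4;0 0 2 0 0 0 4.4;0 0 0 0 0 0 4.4;0 0 0 0 0 0 4.4")

```text
time_s: 34.55
ee_pos: [455.6, 13.9, 68.4]
orientation: [0.0, 0.735, 0.678, 0.0]
contact_force: [0.3, -0.1, 0.9]
gripper_width: 44.0
gripper_force: 0.0
```

```bash
python3 nav.py 455,14,47.5
```

```text
t 34.55 p [455.6  13.9  68.4] yaw 1.49 tiltz [ 0.001 -0.    -1.   ] j6 -0.03 F [ 0.3 -0.1  0.9] w 44.0 gf 0.0
 to (455.0, 14.0, 47.5) shift cm [ 0.01 -0.07  2.09] len 2.1 turn about z -0.0 j6 end~ 0.11
```

Grip the pull and slide (tool −y or +y: tool y at yaw 1.49 = (0.997,−0.08), i.e. box +x).

Call:
apply_moves(plan="0 0 2.1 0 0 0 4.4;0 0 0 0 0 0 4.4;0 0 0 0 0 0 0.4;0 0 0 0 0 0 0.4;0 0 0 0 0 0 0.4;0 0 0 0 0 0 0.4;0 0 0 0 0 0 0.4;0 0 0 0 0 0 0.4")

```text
time_s: 35.55
ee_pos: [455.8, 13.9, 47.7]
orientation: [0.001, 0.735, 0.678, 0.0]
contact_force: [-0.6, -0.3, 7.5]
gripper_width: 8.2
gripper_force: 59.7
```

Call:
apply_moves(plan="0 1 0 0 0 0 0.4;0 2 0 0 0 0 0.4;0 2 0 0 0 0 0.4;0 2 0 0 0 0 0.4;0 1 0 0 0 0 0.4;0 0 0 0 0 0 0.4")

```text
time_s: 36.3
ee_pos: [536.3, 8.5, 47.8]
orientation: [0.001, 0.735, 0.678, 0.001]
contact_force: [2.6, 12.3, 6.0]
gripper_width: 8.1
gripper_force: 59.3
```

Call:
apply_moves(plan="0.1 1 0 0 0 0 0.4;0.03 1 0 0 0 0 0.4;0 0 0 0 0 0 0.4")

```text
time_s: 36.67
ee_pos: [556.2, 7.4, 47.8]
orientation: [0.001, 0.735, 0.678, 0.001]
contact_force: [2.4, 4.2, 5.7]
gripper_width: 8.2
gripper_force: 59.5
```

Call:
apply_moves(plan="0.03 0.5 0 0 0 0 0.4;0 0 0 0 0 0 0.4;0 0 0 0 0 0 0.4")

```text
time_s: 37.05
ee_pos: [560.6, 7.1, 47.8]
orientation: [0.001, 0.735, 0.678, 0.001]
contact_force: [1.6, 1.9, 6.0]
gripper_width: 8.6
gripper_force: 59.4
```

Call:
apply_moves(plan="0.02 0.5 0 0 0 0 0.4;0 0 0 0 0 0 0.4;0 0 0 0 0 0 0.4")

```text
time_s: 37.42
ee_pos: [565.6, 6.9, 47.8]
orientation: [0.001, 0.735, 0.678, 0.001]
contact_force: [1.3, 0.8, 6.4]
gripper_width: 8.3
gripper_force: 59.4
```

Call:
apply_moves(plan="0.02 0.4 0 0 0 0 0.4;0 0 0 0 0 0 0.4;0 0 0 0 0 0 0.4")

```text
time_s: 37.8
ee_pos: [569.5, 6.6, 47.8]
orientation: [0.001, 0.735, 0.678, 0.001]
contact_force: [0.4, 0.4, 5.6]
gripper_width: 8.4
gripper_force: 59.5
```

Call:
apply_moves(plan="0.02 0.4 0 0 0 0 0.4;0 0 0 0 0 0 0.4;0 0 0 0 0 0 0.4")

```text
time_s: 38.17
ee_pos: [573.5, 6.4, 47.8]
orientation: [0.001, 0.735, 0.678, 0.0]
contact_force: [0.7, -0.6, 6.9]
gripper_width: 8.4
gripper_force: 59.5
```

Call:
apply_moves(plan="0.02 0.3 0 0 0 0 0.4;0 0 0 0 0 0 0.4;0 0 0 0 0 0 0.4")

```text
time_s: 38.55
ee_pos: [575.7, 6.3, 47.8]
orientation: [0.0, 0.735, 0.678, -0.0]
contact_force: [-3.4, -2.5, 8.5]
gripper_width: 8.7
gripper_force: 59.9
```

```bash
python3 -c "
from meas import *
d=cap('top','t2.png');w=cloud(d)
cv2.imwrite('pics/t2c.png',cv2.resize(d['image'][130:290,200:340,::-1],None,fx=3.6,fy=3.6,interpolation=2))"; python3 nav.py
```

```text
t 38.6 p [575.7   6.3  47.8] yaw 1.491 tiltz [ 0.    -0.001 -1.   ] j6 -0.02 F [-2.8 -2.6  8.2] w 8.8 gf 59.9
```

View pics/t2c.png

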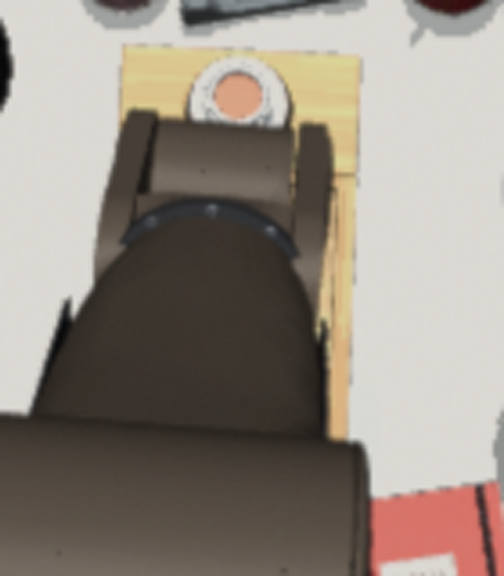

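Call:
apply_moves(plan="0.01 0.2 0 0 0 0 0.4;0 0.2 0 0 0 0 0.4;0 0 0 0 0 0 0.4;0 0 0 0 0 0 0.4")

```text
time_s: 39.1
ee_pos: [576.0, 6.3, 47.7]
orientation: [-0.003, 0.735, 0.678, -0.003]
contact_force: [-22.6, -3.1, 21.2]
gripper_width: 8.5
gripper_force: 61.6
```

Call:
apply_moves(plan="0 -0.2 0 0 0 0 4.4;0 0 0 0 0 0 4.4;0 0 0 0 0 0 4.4;0 0 -4 0 0 0 4.4;0 0 -6 0 0 0 8.5;0 0 -4 0 0 0 8.5;0 0 0 0 0 0 8.5")

```text
time_s: 39.98
ee_pos: [579.3, 6.5, 189.8]
orientation: [0.002, 0.735, 0.678, 0.002]
contact_force: [0.5, -0.1, -0.5]
gripper_width: 85.2
gripper_force: 0.0
```

```bash
python3 nav.py 617.5,-246,180,-0.6
```

```text
t 39.98 p [579.3   6.5 189.8] yaw 1.49 tiltz [ 0.006 -0.001 -1.   ] j6 -0.02 F [ 0.5 -0.1 -0.5] w 85.2 gf 0.0
 to (617.5, -246.0, 180.0, -0.6) shift cm [-24.86   5.84   1.02] len 25.6 turn about z 2.09 j6 end~ 1.79
```

Call:
apply_moves(plan="-4.972 1.168 0 0 0 0 8.5;-4.972 1.168 0 0 0 0 8.5;-4.972 1.168 0 0 0 0 8.5;-4.972 1.168 0 0 0 0 8.5;-4.972 1.168 0 0 0 0 8.5;0 0 0 0 0 0.175 8.5;0 0 0 0 0 0.175 8.5;0 0 0 0 0 0.175 8.5;0 0 0 0 0 0.175 8.5;0 0 0 0 0 0.175 8.5;0 0 0 0 0 0.175 8.5;0 0 0 0 0 0.175 8.5")

```text
time_s: 41.48
ee_pos: [615.9, -245.9, 185.1]
orientation: [-0.001, 0.992, 0.129, -0.001]
contact_force: [-0.3, 0.5, -0.1]
gripper_width: 85.0
gripper_force: 0.0
```

Call:
apply_moves(plan="0 0 4 0 0 0.175 8.5;0 0 4 0 0 0.175 8.5;0 0 4 0 0 0.175 8.5;0 0 0 0 0 0.175 8.5;0 0 0 0 0 0.165 8.5;0 0 0 0 0 0 8.5;0 0 0 0 0 0 8.5")

```text
time_s: 42.35
ee_pos: [616.0, -245.9, 66.2]
orientation: [-0.0, 0.956, -0.294, -0.0]
contact_force: [-0.0, -0.3, 0.1]
gripper_width: 84.9
gripper_force: 0.0
```

```bash
python3 nav.py 617.5,-246,4;python3 - <<'E'
from meas import *
for c in ['top','scene']:
    d=cap(c,c+'3.png');w=cloud(d);X=w[...,0];Y=w[...,1];Z=w[...,2]
    hsv=cv2.cvtColor(d['image'],cv2.COLOR_RGB2HSV)
    m=(cv2.inRange(hsv,(100,120,60),(118,255,255))>0)&(X>500)&(X<720)&(Y<-150)&(Y>-340)&(Z<45)&(Z>15)
    T=w[m]
    if len(T): print(c,'lid',cv2.minEnclosingCircle(T[:,:2].astype(np.float32)),np.median(T[:,2]))
    # pull & cover edges
    m=(d['image'].sum(-1)<200)&(abs(X-575)<40)&(abs(Y-6)<60)&(Z>35)&(Z<70)
    if m.sum()>5: print(c,'pull',cv2.minAreaRect(w[m][:,:2].astype(np.float32)))
    # jar rim points
    m=(abs(X-679)<32)&(abs(Y)<35)&(Z>93)&(Z<106); P=w[m]
    if len(P): print(c,'rim',cv2.minEnclosingCircle(P[:,:2].astype(np.float32)),P[:,:2].mean(0))
d=cap('top');cv2.imwrite('pics/t3c.png',cv2.resize(d['image'][130:290,200:440,::-1],None,fx=3.2,fy=3.2,interpolation=2))
E
```

```text
t 42.35 p [ 616.  -245.9   66.2] yaw -0.597 tiltz [-0.001  0.    -1.   ] j6 1.69 F [-0.  -0.3  0.1] w 84.9 gf 0.0
 to (617.5, -246.0, 4.0) shift cm [ 0.14 -0.08  6.22] len 6.2 turn about z -0.0 j6 end~ 1.79
top rim ((681.772216796875, -0.9758577346801758), 26.73646354675293) [681.67925976  -1.82639163]
scene pull ((571.1851196289062, 9.633750915527344), (55.70413589477539, 8.574723243713379), 87.96978759765625)
scene rim ((677.7374877929688, 1.4508363008499146), 26.58187484741211) [675.59151119   1.41252745]
```

View pics/t3c.png

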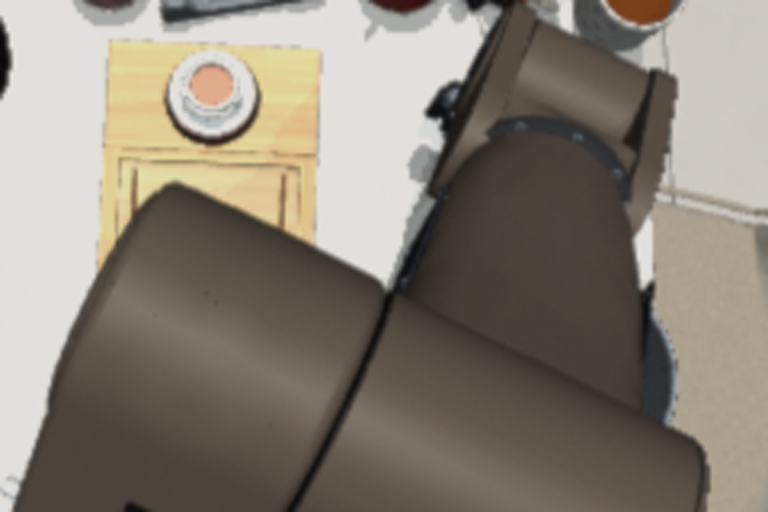

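Call:
apply_moves(plan="0.12 -0.08 3 0 0 0 8.5;0 0 2 0 0 0 8.5;0 0 1.2 0 0 0 8.5;0 0 0 0 0 0 8.5;0 0 0 0 0 0 4;0 0 0 0 0 0 4;0 0 0 0 0 0 4;0 0 0 0 0 0 4;0 0 0 0 0 0 4")

```text
time_s: 43.62
ee_pos: [618.2, -246.3, 6.2]
orientation: [0.0, 0.955, -0.296, 0.001]
contact_force: [-1.1, 0.5, 6.7]
gripper_width: 61.9
gripper_force: 65.6
```

Call:
apply_moves(plan="0 0 -1 0 0 0 4;0 0 -3 0 0 0 4;0 0 -6 0 0 0 4;0 0 -6 0 0 0 4;0 0 0 0 0 0 4;0 0 0 0 0 0 4")

```text
time_s: 44.38
ee_pos: [617.3, -245.8, 164.8]
orientation: [0.0, 0.955, -0.296, -0.0]
contact_force: [-1.2, -0.1, -0.8]
gripper_width: 61.9
gripper_force: 65.5
```

```bash
python3 nav.py 679.7,0.5,164;python3 - <<'E'
from meas import *
for c in ['top','scene']:
    d=cap(c,c+'4.png');w=cloud(d);X=w[...,0];Y=w[...,1];Z=w[...,2]
    hsv=cv2.cvtColor(d['image'],cv2.COLOR_RGB2HSV)
    m=(cv2.inRange(hsv,(100,120,40),(118,255,255))>0)&(X>500)&(X<720)&(Y<-150)&(Y>-340)
    T=w[m]
    if len(T)>5: print(c,'lid',cv2.minEnclosingCircle(T[:,:2].astype(np.float32)),np.percentile(T[:,2],[2,98]),len(T))
cv2.imwrite('pics/s4c.png',cv2.resize(d['image'][80:240,200:400,::-1],None,fx=3.6,fy=3.6,interpolation=2))
E
```

```text
t 44.38 p [ 617.3 -245.8  164.8] yaw -0.6 tiltz [-0. -0. -1.] j6 1.69 F [-1.2 -0.1 -0.8] w 61.9 gf 65.5
 to (679.7, 0.5, 164.0) shift cm [ -8.76 -23.85   0.08] len 25.4 turn about z -0.0 j6 end~ 2.17
```

View pics/s4c.png

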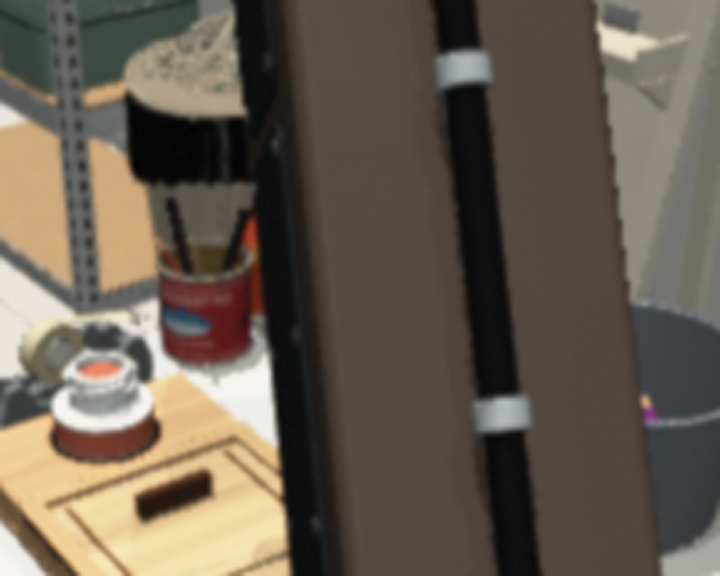

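Call:
apply_moves(plan="-1.752 -4.77 0 0 0 0 4;-1.752 -4.77 0 0 0 0 4;-1.752 -4.77 0 0 0 0 4;-1.752 -4.77 0 0 0 0 4;-1.752 -4.77 0 0 0 0 4;0 0 2 0 0 0 4;0 0 2 0 0 0 4;0 0 0 0 0 0 4;0 0 0 0 0 0 4")

```text
time_s: 45.6
ee_pos: [680.1, 0.1, 124.7]
orientation: [0.0, 0.955, -0.296, -0.0]
contact_force: [0.8, 0.3, -0.6]
gripper_width: 62.2
gripper_force: 65.5
```

```bash
python3 nav.py 679.7,0.5,112;python3 - <<'E'
from meas import *
c='scene'
d=cap(c,c+'5.png');w=cloud(d);X=w[...,0];Y=w[...,1];Z=w[...,2]
hsv=cv2.cvtColor(d['image'],cv2.COLOR_RGB2HSV)
m=(cv2.inRange(hsv,(100,120,40),(118,255,255))>0)&(abs(X-680)<70)&(abs(Y)<70)&(Z>90)
T=w[m]
if len(T)>5: print(c,'lid',cv2.minEnclosingCircle(T[:,:2].astype(np.float32)),np.percentile(T[:,2],[2,98]),len(T))
m=(abs(X-679)<32)&(abs(Y)<35)&(Z>93)&(Z<106); P=w[m]
if len(P): print(c,'rim',cv2.minEnclosingCircle(P[:,:2].astype(np.float32)))
cv2.imwrite('pics/s5c.png',cv2.resize(d['image'][120:230,180:280,::-1],None,fx=5.3,fy=5.3,interpolation=2))
E
```

```text
t 45.6 p [6.801e+02 1.000e-01 1.247e+02] yaw -0.6 tiltz [-0. -0. -1.] j6 2.07 F [ 0.8  0.3 -0.6] w 62.2 gf 65.5
 to (679.7, 0.5, 112.0) shift cm [-0.06 -0.01  1.27] len 1.3 turn about z -0.0 j6 end~ 2.17
scene lid ((682.3106689453125, 7.850042343139648), 32.739158630371094) [121.77358964 143.43212241] 193
scene rim ((675.8027954101562, 13.851717948913574), 24.31147003173828)
```

View pics/s5c.png

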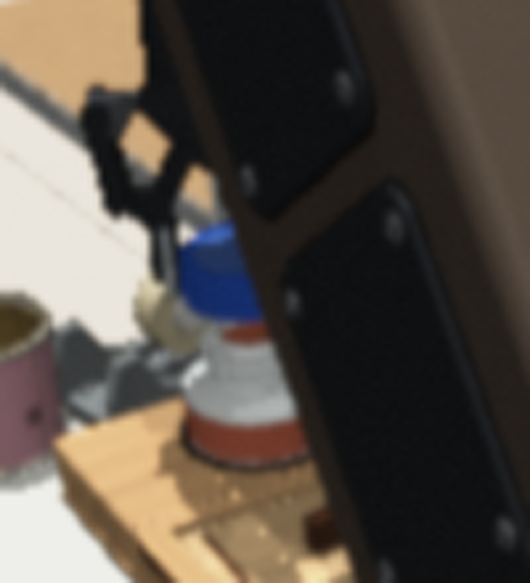

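Call:
apply_moves(plan="-0.03 0 1.4 0 0 0 4;0 0 0.3 0 0 0 4;0 0 0 0 0 0 4;0 0 0 0 0 0 4")

```text
time_s: 46.15
ee_pos: [679.9, 0.4, 108.0]
orientation: [0.0, 0.955, -0.296, 0.0]
contact_force: [-0.3, 0.3, -0.2]
gripper_width: 62.1
gripper_force: 65.5
```

Call:
apply_moves(plan="0 0 0.3 0 0 0 4;0 0 0 0 0 0 4")

```text
time_s: 46.4
ee_pos: [679.7, 0.4, 104.6]
orientation: [0.0, 0.955, -0.296, -0.0]
contact_force: [-0.4, 0.0, -1.0]
gripper_width: 62.2
gripper_force: 65.5
```

Call:
apply_moves(plan="0 0 0.2 0 0 0 4;0 0 0 0 0 0 4")

```text
time_s: 46.65
ee_pos: [679.7, 0.3, 102.6]
orientation: [0.0, 0.955, -0.296, -0.0]
contact_force: [-0.3, -0.9, -1.9]
gripper_width: 62.0
gripper_force: 65.4
```

Call:
apply_moves(plan="0 0 0.2 0 0 0 4;0 0 0 0 0 0 4")

```text
time_s: 46.9
ee_pos: [679.7, 0.4, 100.6]
orientation: [0.0, 0.955, -0.296, -0.0]
contact_force: [-0.6, -1.9, -1.2]
gripper_width: 61.7
gripper_force: 65.4
```

Call:
apply_moves(plan="0 0 0.2 0 0 0 4;0 0 0 0 0 0 4")

```text
time_s: 47.15
ee_pos: [679.7, 0.4, 98.6]
orientation: [0.0, 0.955, -0.296, -0.0]
contact_force: [-1.1, -1.4, -1.5]
gripper_width: 62.1
gripper_force: 65.4
```

Call:
apply_moves(plan="0 0 0.2 0 0 0 4;0 0 0 0 0 0 4")

```text
time_s: 47.4
ee_pos: [679.9, 0.3, 97.7]
orientation: [0.0, 0.955, -0.296, 0.0]
contact_force: [-4.6, -2.1, 7.7]
gripper_width: 62.0
gripper_force: 66.5
```

Call:
apply_moves(plan="0 0 0 0 0 -0.15 4;0 0 0 0 0 -0.15 4;0 0 0 0 0 0 4")

```text
time_s: 47.78
ee_pos: [679.5, 0.2, 98.4]
orientation: [0.0, 0.989, -0.149, 0.0]
contact_force: [-8.0, -2.8, 14.2]
gripper_width: 62.3
gripper_force: 67.1
```

Call:
apply_moves(plan="0 0 0 0 0 -0.15 4;0 0 0 0 0 -0.15 4;0 0 0 0 0 0 4")

```text
time_s: 48.15
ee_pos: [679.5, -0.8, 96.8]
orientation: [0.001, 1.0, 0.001, -0.0]
contact_force: [-2.5, -8.9, 0.0]
gripper_width: 62.0
gripper_force: 65.7
```

Call:
apply_moves(plan="0 0 0.2 0 0 0 4;0 0 0 0 0 0 4")

```text
time_s: 48.4
ee_pos: [679.4, -0.6, 94.6]
orientation: [0.001, 1.0, -0.0, -0.0]
contact_force: [-3.3, -8.1, 0.1]
gripper_width: 62.0
gripper_force: 65.8
```

Call:
apply_moves(plan="0 0 0.2 0 0 0 4;0 0 0 0 0 0 4")

```text
time_s: 48.65
ee_pos: [679.3, -0.6, 92.7]
orientation: [0.001, 1.0, -0.0, -0.001]
contact_force: [-4.6, -8.8, 1.8]
gripper_width: 61.9
gripper_force: 66.1
```

Call:
apply_moves(plan="0 0 0.1 0 0 0 4;0 0 0 0 0 0 4")

```text
time_s: 48.9
ee_pos: [679.3, -0.5, 91.9]
orientation: [0.001, 1.0, -0.0, -0.001]
contact_force: [-5.6, -7.1, 4.3]
gripper_width: 61.6
gripper_force: 66.3
```

Call:
apply_moves(plan="0 0 0.1 0 0 0 4;0 0 0 0 0 0 4")

```text
time_s: 49.15
ee_pos: [679.3, -0.5, 91.4]
orientation: [0.001, 1.0, -0.0, -0.001]
contact_force: [-7.4, -7.4, 7.0]
gripper_width: 62.1
gripper_force: 66.7
```

Call:
apply_moves(plan="0 0 0.04 0 0 0.15 4;0 0 0.04 0 0 0.15 4;0 0 0.04 0 0 0.15 4;0 0 0 0 0 0 4")

```text
time_s: 49.65
ee_pos: [679.7, -0.0, 89.9]
orientation: [0.0, 0.975, -0.224, -0.0]
contact_force: [-4.0, -4.2, 4.5]
gripper_width: 61.6
gripper_force: 66.2
```

```bash
python3 nav.py; python3 -c "
from cell import ctrl;print(ctrl.observe()['wrist_torque'])"
```

```text
t 49.65 p [679.7  -0.   89.9] yaw -0.453 tiltz [-0.    -0.001 -1.   ] j6 1.93 F [-4.  -4.2  4.5] w 61.6 gf 66.2
[-0.69534844  0.58401183 -0.13948213]
```

Following the thread. Continue in similar steps.

Call:
apply_moves(plan="0 0 0.04 0 0 0.15 4;0 0 0.04 0 0 0.15 4;0 0 0 0 0 0 4")

```text
time_s: 50.02
ee_pos: [679.8, 0.3, 89.1]
orientation: [0.0, 0.931, -0.366, 0.0]
contact_force: [-2.0, -2.4, 3.9]
gripper_width: 61.9
gripper_force: 66.2
```

Call:
apply_moves(plan="0 0 0.04 0 0 0.15 4;0 0 0.04 0 0 0.1 4;0 0 0 0 0 0 4")

```text
time_s: 50.4
ee_pos: [680.0, 0.6, 88.2]
orientation: [-0.0, 0.878, -0.478, 0.0]
contact_force: [-1.2, 0.1, 4.1]
gripper_width: 62.0
gripper_force: 66.1
```

```bash
python3 nav.py; python3 -c "
from cell import ctrl;print(ctrl.observe()['wrist_torque'])"
```

```text
t 50.4 p [6.80e+02 6.00e-01 8.82e+01] yaw -0.997 tiltz [ 0.  0. -1.] j6 2.47 F [-1.2  0.1  4.1] w 62.0 gf 66.1
[-0.23619729  0.14495384 -0.12436033]
```

Call:
apply_moves(plan="0 0 0 0 0 0 8;0 0 0 0 0 0 8;0 0 0 0 0 -0.17 8;0 0 0 0 0 -0.17 8;0 0 0 0 0 -0.17 8;0 0 0 0 0 -0.17 8;0 0 0 0 0 -0.17 8;0 0 0 0 0 -0.17 8;0 0 0 0 0 -0.17 8;0 0 0 0 0 -0.17 8;0 0 0 0 0 -0.17 8;0 0 0 0 0 -0.17 8")

```text
time_s: 51.9
ee_pos: [679.7, 0.6, 87.8]
orientation: [-0.0, 0.938, 0.346, -0.0]
contact_force: [-0.3, -0.2, -0.2]
gripper_width: 80.3
gripper_force: 0.0
```

Call:
apply_moves(plan="0 0 0 0 0 0 8;0 0 0 0 0 0 4;0 0 0 0 0 0 4;0 0 0 0 0 0 4;0 0 0 0 0 0 4")

```text
time_s: 52.52
ee_pos: [680.8, -0.1, 88.9]
orientation: [0.001, 0.94, 0.342, 0.001]
contact_force: [3.6, -3.8, 4.9]
gripper_width: 62.6
gripper_force: 64.6
```

Call:
apply_moves(plan="0 0 0.04 0 0 0.15 4;0 0 0.04 0 0 0.15 4;0 0 0 0 0 0 4")

```text
time_s: 52.9
ee_pos: [680.9, -0.3, 88.0]
orientation: [0.001, 0.98, 0.197, 0.001]
contact_force: [2.9, -4.6, 6.4]
gripper_width: 62.2
gripper_force: 64.8
```

```bash
python3 nav.py; python3 -c "
from cell import ctrl;print(ctrl.observe()['wrist_torque'])"
```

```text
t 52.9 p [ 6.809e+02 -3.000e-01  8.800e+01] yaw 0.396 tiltz [ 0.003 -0.001 -1.   ] j6 1.08 F [ 2.9 -4.6  6.4] w 62.2 gf 64.8
[-0.98324432 -0.55215041 -0.05407772]
```

Call:
apply_moves(plan="0 0 0.03 0 0 0.15 4;0 0 0.03 0 0 0.15 4;0 0 0 0 0 0 4")

```text
time_s: 53.28
ee_pos: [679.6, -1.4, 87.3]
orientation: [0.001, 0.999, 0.049, -0.0]
contact_force: [-3.7, -12.1, 7.8]
gripper_width: 61.8
gripper_force: 67.8
```

```bash
python3 nav.py; python3 -c "
from cell import ctrl;print(ctrl.observe()['wrist_torque'])"
```

```text
t 53.27 p [679.6  -1.4  87.3] yaw 0.098 tiltz [-0.    -0.003 -1.   ] j6 1.38 F [ -3.7 -12.1   7.8] w 61.8 gf 67.8
[-2.12207254  0.65133619  0.98389391]
```

Call:
apply_moves(plan="0 0 0.02 0 0 0.1 4;0 0 0.01 0 0 0.1 4;0 0 0 0 0 0 4")

```text
time_s: 53.65
ee_pos: [680.8, -2.9, 87.2]
orientation: [0.002, 0.999, -0.051, 0.001]
contact_force: [2.0, -21.4, 6.2]
gripper_width: 61.8
gripper_force: 68.5
```

```bash
python3 nav.py; python3 -c "
from cell import ctrl;print(ctrl.observe()['wrist_torque'])"
```

```text
t 53.65 p [680.8  -2.9  87.2] yaw -0.102 tiltz [ 0.003 -0.005 -1.   ] j6 1.58 F [  2.  -21.4   6.2] w 61.8 gf 68.5
[-3.65064767 -0.25577646  0.41357846]
```

Call:
apply_moves(plan="0 0 0 0 0 0 8.5;0 0 0 0 0 0 8.5;0 0 0 0 0 0 8.5;0 0 -5 0 0 0 8.5;0 0 -6 0 0 0 8.5;-6 0 -2 0 0 0 8.5;-6 0 0 0 0 0 8.5;-5 5 0 0 0 0 8.5;0 6 0 0 0 0 8.5;0 6 0 0 0 0 8.5;0 6 0 0 0 0 8.5;0 0 0 0 0 0 8.5")

```text
time_s: 55.15
ee_pos: [494.2, -209.4, 215.9]
orientation: [0.0, 0.999, -0.052, 0.0]
contact_force: [0.2, -0.0, -0.3]
gripper_width: 84.9
gripper_force: 0.0
```

```bash
cat > lidchk.py <<'E'
from meas import *
from sys import argv
for c in ['top','scene']:
    d=cap(c,c+argv[1]+'.png');w=cloud(d);X=w[...,0];Y=w[...,1];Z=w[...,2]
    hsv=cv2.cvtColor(d['image'],cv2.COLOR_RGB2HSV)
    m=(cv2.inRange(hsv,(100,120,40),(118,255,255))>0)&(abs(X-680)<60)&(abs(Y)<60)&(Z>70)
    T=w[m];zt=np.percentile(T[:,2],90);T=T[T[:,2]>zt-5]
    A=np.c_[T[:,:2]-T[:,:2].mean(0),np.ones(len(T))];k=np.linalg.lstsq(A,T[:,2],rcond=None)[0]
    print(c,'lid',cv2.minEnclosingCircle(T[:,:2].astype(np.float32)),'z',np.median(T[:,2]),'slope',k[:2].round(3),len(T))
    for n,(x,y,r) in {'boxtop':(650,60,8)}.items():
        b=(abs(X-x)<r)&(abs(Y-y)<r);print(n,np.nanmedian(Z[b]))
i=[cv2.imread('pics/%s%s.png'%(c,argv[1])) for c in ('top','scene')]
cv2.imwrite('pics/c%s.png'%argv[1],np.hstack([cv2.resize(i[0][135:235,200:300],(390,390),interpolation=2),cv2.resize(i[1][140:240,180:280],(390,390),interpolation=2)]))
E
python3 lidchk.py 6; python3 nav.py
```

```text
top lid ((680.7095336914062, -1.187842607498169), 30.5412540435791) z 106.13298619743648 slope [ 0.029 -0.006] 130
boxtop 40.48611105770328
scene lid ((679.9849853515625, -1.020513892173767), 33.587093353271484) z 105.19680360008829 slope [ 0.045 -0.014] 247
boxtop 39.39348044749647
t 55.25 p [ 494.5 -206.2  215.9] yaw -0.102 tiltz [-0.  0. -1.] j6 1.15 F [-0.2  1.   0.2] w 85.0 gf 0.0
```

View pics/c6.png

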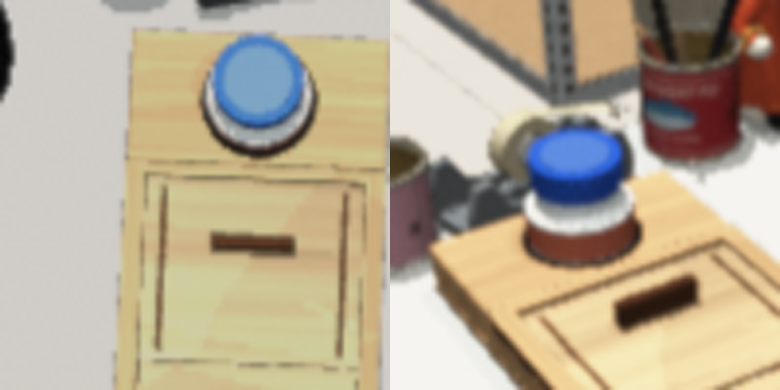

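```bash
python3 nav.py 680.2,-0.5,186,0.5
```

```text
t 55.25 p [ 494.5 -206.2  215.9] yaw -0.102 tiltz [-0.  0. -1.] j6 1.15 F [-0.2  1.   0.2] w 85.0 gf 0.0
 to (680.2, -0.5, 186.0, 0.5) shift cm [ 16.39 -22.35   2.99] len 27.9 turn about z -0.602 j6 end~ 1.07
```

Call:
apply_moves(plan="3.278 -4.47 0.6 0 0 0 8.5;3.278 -4.47 0.6 0 0 0 8.5;3.278 -4.47 0.6 0 0 0 8.5;3.278 -4.47 0.6 0 0 0 8.5;3.278 -4.47 0.6 0 0 0 8.5;0 0 0 0 0 -0.15 8.5;0 0 0 0 0 -0.15 8.5;0 0 0 0 0 -0.15 8.5;0 0 0 0 0 -0.15 8.5;0 0 3 0 0 0 8.5;0 0 3 0 0 0 8.5;0 0 0 0 0 0 8.5")

```text
time_s: 56.75
ee_pos: [678.9, 1.7, 124.1]
orientation: [-0.001, 0.969, 0.248, -0.002]
contact_force: [-0.3, -0.7, -0.2]
gripper_width: 85.0
gripper_force: 0.0
```

```bash
python3 nav.py 680.2,-0.5,87.5
```

```text
t 56.75 p [678.9   1.7 124.1] yaw 0.502 tiltz [-0.004  0.001 -1.   ] j6 0.97 F [-0.3 -0.7 -0.2] w 85.0 gf 0.0
 to (680.2, -0.5, 87.5) shift cm [0.03 0.27 3.66] len 3.7 turn about z -0.0 j6 end~ 1.07
```

Call:
apply_moves(plan="0 0 2 0 0 0 8.5;0 0 1.7 0 0 0 8.5;0 0 0 0 0 0 8.5")

```text
time_s: 57.12
ee_pos: [679.5, -0.1, 87.6]
orientation: [-0.0, 0.969, 0.247, -0.001]
contact_force: [0.3, -0.5, 1.0]
gripper_width: 84.7
gripper_force: 0.0
```

```bash
python3 nav.py 680.2,-0.5,87.5
```

```text
t 57.12 p [ 6.795e+02 -1.000e-01  8.760e+01] yaw 0.5 tiltz [-0.002  0.    -1.   ] j6 0.97 F [ 0.3 -0.5  1. ] w 84.7 gf 0.0
 to (680.2, -0.5, 87.5) shift cm [0.04 0.06 0.01] len 0.1 turn about z -0.0 j6 end~ 1.07
```

Call:
apply_moves(plan="0.02 0.03 0 0 0 0 4;0 0 0 0 0 0 4;0 0 0 0 0 0 4;0 0 0 0 0 0 4;0 0 0.03 0 0 0.08 4;0 0 0 0 0 0.08 4;0 0 0 0 0 0 4")

```text
time_s: 58.0
ee_pos: [684.1, -1.5, 90.5]
orientation: [0.002, 0.986, 0.168, 0.005]
contact_force: [13.5, -1.9, -5.3]
gripper_width: 61.8
gripper_force: 68.3
```

```bash
python3 nav.py; python3 -c "
from cell import ctrl;print(ctrl.observe()['wrist_torque'])"
```

```text
t 58.0 p [684.1  -1.5  90.5] yaw 0.338 tiltz [ 0.01  -0.002 -1.   ] j6 1.13 F [13.5 -1.9 -5.3] w 61.8 gf 68.3
[-0.51920788 -2.30221876 -0.41391059]
```

Call:
apply_moves(plan="0 0 0 0 0 0.08 4;0 0 0 0 0 0.08 4;0 0 0 0 0 0 4")

```text
time_s: 58.38
ee_pos: [682.1, -0.5, 89.6]
orientation: [0.0, 0.996, 0.089, 0.002]
contact_force: [7.6, 0.8, -4.8]
gripper_width: 61.7
gripper_force: 68.4
```

```bash
python3 nav.py; python3 -c "
from cell import ctrl;print(ctrl.observe()['wrist_torque'])"
```

```text
t 58.38 p [ 6.821e+02 -5.000e-01  8.960e+01] yaw 0.178 tiltz [ 0.004 -0.    -1.   ] j6 1.29 F [ 7.6  0.8 -4.8] w 61.7 gf 68.4
[ 0.31814185 -1.10653697 -0.13795646]
```

Call:
apply_moves(plan="0 0 0 0 0 0 8.5;0 0 0 0 0 0 8.5;0 0 0 0 0 0 8.5;0 0 -5 0 0 0 8.5;0 0 -6 0 0 0 8.5;-6 0 -2 0 0 0 8.5;-6 0 0 0 0 0 8.5;-5 5 0 0 0 0 8.5;0 6 0 0 0 0 8.5;0 6 0 0 0 0 8.5;0 6 0 0 0 0 8.5;0 0 0 0 0 0 8.5")

```text
time_s: 59.88
ee_pos: [559.7, -254.0, 218.2]
orientation: [0.0, 0.996, 0.088, 0.0]
contact_force: [-0.6, 1.4, -0.7]
gripper_width: 85.0
gripper_force: 0.0
```

```bash
python3 lidchk.py 7; python3 nav.py 680.2,-0.5,186,0.9
```

```text
top lid ((678.955810546875, 0.22538131475448608), 30.653545379638672) z 104.36601222997979 slope [-0.003  0.006] 143
boxtop 40.384210762657744
scene lid ((676.2356567382812, 0.2593565881252289), 33.4798469543457) z 102.73406721157744 slope [ 0.023 -0.005] 247
boxtop 38.8706131474878
t 59.98 p [ 559.3 -250.5  218.3] yaw 0.179 tiltz [-0.001  0.    -1.   ] j6 0.86 F [0.6 0.4 0.3] w 85.0 gf 0.0
 to (680.2, -0.5, 186.0, 0.9) shift cm [ 16.34 -22.46   3.23] len 28.0 turn about z -0.721 j6 end~ 0.67
```

View pics/c7.png

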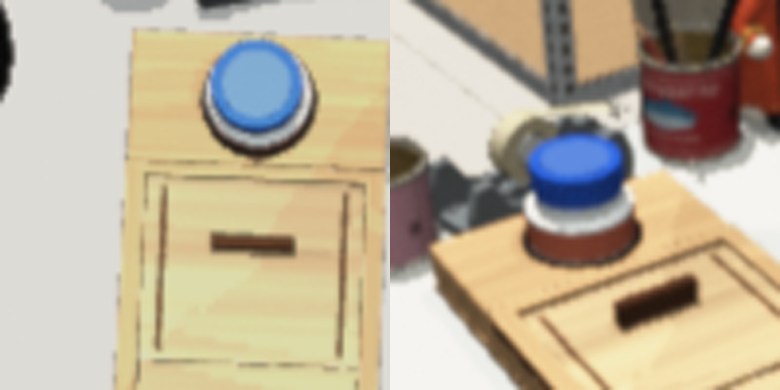

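Call:
apply_moves(plan="0 -6 0 0 0 0 8.5;0 -6 0 0 0 0 8.5;0 -6 0 0 0 0 8.5;0 -6 0 0 0 0 8.5;0 -6 0 0 0 0 8.5;0 -6 0 0 0 0 8.5;0 -6 0 0 0 0 8.5;0 0 0 0 0 0 8.5;0 0 0 0 0 0 8.5")

```text
time_s: 61.1
ee_pos: [483.9, 163.5, 218.7]
orientation: [0.0, 0.996, 0.091, 0.0]
contact_force: [-0.4, -0.5, 0.3]
gripper_width: 84.5
gripper_force: 0.0
```

```bash
python3 -c "
from meas import *
d,w=meas('top',['scrap_a'])
cv2.imwrite('pics/t8c.png',cv2.resize(d['image'][140:300,140:430,::-1],None,fx=2.7,fy=2.7,interpolation=2))"; python3 nav.py
```

```text
top scrap_a 0.73 z 31.6 med [ 452. -248.] rect 448 -249 57 28 ang 168
top scrap_a 0.7 z 59.5 med [ 457. -278.] rect 457 -278 59 29 ang 153
top scrap_a 0.5 z 60.8 med [ 428. -311.] rect 428 -311 70 27 ang 146
t 61.2 p [484.5 162.3 218.6] yaw 0.179 tiltz [ 0. -0. -1.] j6 1.59 F [-0.6 -0.5  0.6] w 85.3 gf 0.0
```

View pics/t8c.png

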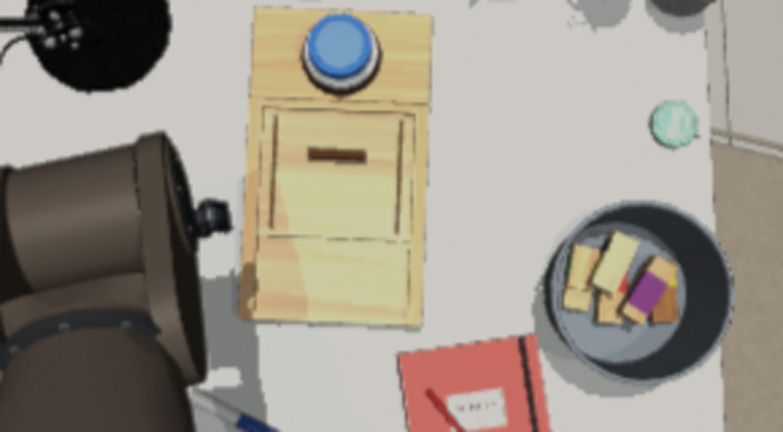

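```bash
python3 -c "
from cell import ctrl;print(ctrl.close_job())"
```

```text
the job is handed in; nothing more can be done
None
```

I handed the job in at about 61 s; no verdict came back. All five scraps present are in the bin (scrap_b was absent). The cover was pushed shut until it stopped. The lid dropped in at the thread starts and was then screwed down; the cameras show it level and about fully down.

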